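Dry-assemble a carved stone lantern

ROBOT

A 6-joint arm with a two-finger parallel gripper is mounted at the origin on the work surface. World frame = base frame: x ahead of the robot, y to its left, z up, the work surface at z = 0. Lengths are in mm, angles in rad, forces in N, time in s.
With the tool pointing down it reaches from about 350 to 950 mm from the base axis. Payload 17.4 kg.
Tool frame: the origin (TCP) lies at the very end of the fingers, on their centre line; the grasp point (between the pads) lies 19 mm behind it; z points along the fingers, y is the line along which they close (so a half turn about z gives the same grasp; the last joint's range is limited). The gripper opens to 93 mm and grips with 3 to 60 N. Pads are 15 mm wide; open, the fingers measure 128 mm over their backs; the gripper's body (75 mm by 188 mm) begins 65 mm behind the grasp point.
Start: joints at [-1.319, 0.116, 1.442, -0, 1.584, -0.038], TCP at [192.879, -646.862, 184.646] pointing down, gripper open.
Joint ranges: [-2.83, 2.83], [-0.83, 2.19], [0.07, 2.5], [-1.14, 4.28], [0.01, 3], [-2.97, 2.97]. Speed limits (rad/s): [1.89, 1.89, 2.22, 3.14, 3.14, 3.14].

INTERFACE

Orientations are given as a unit quaternion [x, y, z, w].
In Python, from workcell import get_obs, read_camera, camera_params, job_done gives the robot as it stands.
- The arm moves only by the shell command python3 -m inch 'ROWS' [OPENING]. ROWS is rows parted by semicolons, their numbers by spaces, 1 to 5 of them, each of 6 numbers: dx, dy, dz in mm, then a rotation vector rx, ry, rz in rad; each row is the pose to reach, as a shift and turn from the pose commanded when the command began, along the tool's axes at that moment; what a row does not reach only later rows make up. A row lasts 1/8 s, in which the tool goes at most 62.5 mm and 0.188 rad, less where a joint would pass 70% of its speed; a pose out of reach is approached as far as the arm can. OPENING is the finger opening in mm, set as the command begins (- or left out keeps the last). The fingers move at their own pace and stop on an object; the grip force is fixed at half the most. Time passes only in rows, so rows that do not move let the fingers close. It prints the time, the measured TCP pose, the force, the opening and the grip force at its end.
- get_obs(): the state, without advancing time (a new reading comes with each control period).
- read_camera(name): name is "scene" or "top"; returns the picture (400x640x3 uint8, red, green, blue); there is no depth.
- camera_params(name): a dict with "fx", "fy", "cx", "cy" (pixels), "world_from_camera" (4x4, takes a point from camera to world coordinates). Camera axes: x right, y down, z forward; pixel columns grow to the right and rows downward; lengths in mm; the calibration is good to about 2 mm. A picture is of the moment at which its call begins. camera_params takes no time and is no camera call.
- job_done(): hands the job in; it is judged then, once.
The state is a dict: "time": time; "qpos": joint angles; "qvel": joint speeds; "tau": joint torques, N m; "tool_pos": TCP position; "ee_rot": TCP orientation; "contact_force": force on the tool from outside, world axes, zero at the start; "moment": the same for the moment, N m; "gripper_width": finger opening in mm; "finger_force": force on a finger pad.
Only numpy, scipy, OpenCV 4.12 (cv2) and the standard library are available. Lean on these libraries where they do the work, as an engineer would, in place of code of your own. Each camera call takes 0.05 s, during which the arm holds its last target. There are 200 camera calls.

TASK

Put the small carved stone lantern together on its square plinth, from the bottom up: the round post, the square lamp house, the roof, and last the bud-shaped finial with its tapered foot fully down in the cup of the roof. Centre each piece upright on the one below it, turn the lamp house and the roof square with the plinth, and set each piece down gently, without a knock. Leave the hammer, the chisel and the offcut where they lie, and let go of everything at the end.

Things in the scene. Friction and masses are not known exactly. Their poses are not given: they have to be found in the camera images.
- plinth: The plinth: a plain square slab of pale stone, 120 x 120 mm, 30 mm thick, fixed to the bench. Origin at the centre of its underside (on the bench, z = 0), z up, x and y parallel to its sides. Its top is flat, 30 mm above the origin.
- post: The round post of pale stone, standing, loose, about 0.4 kg: a straight cylinder 54 mm in diameter, 62 mm tall, with a foot flange 66 mm in diameter and 12 mm high at its lower end. Origin at the centre of its underside, z up. Flat top and bottom. It already stands flange down; grip the cylinder above the flange.
- lamp_house: The lamp house: a square block of pale stone 60 x 60 mm, 50 mm tall, with a shallow dark blind window in each of its four sides, loose, about 0.4 kg, solid for the fingers. Origin at the centre of its underside, z up, x and y square to its sides. Flat top and bottom; the four sides are alike, so any quarter turn will do.
- roof: Roof, pale stone, loose, 0.7 kg: square eaves 104 x 104 x 10 mm, then four slopes up to a square collar 48 x 48 mm, 30 to 62 mm above the underside. Grip two facing collar faces, fingertips at 33 mm or higher. In the collar's top is a conical cup 14 mm deep, 43 mm wide at the mouth, 22 mm at its floor. Origin: centre of the underside; z up, x and y along the sides; quarter turns are alike.
- finial: Finial, a round stone bud 67 mm tall, loose, 0.18 kg, standing on its foot: a cone 20 mm wide at the bottom, 40 mm at 14 mm up; a straight cylinder 42 mm in diameter from 17 to 46 mm up; then a blunt point. Origin: centre of the foot, z up. Grip the cylinder, fingertips 18 mm or more up: the cone goes into the roof's cup and centres itself. Seated, its origin is 48 mm above the roof's.
- hammer: Bystander: a lump hammer lying on the bench, steel head 95 mm long, wooden handle, 240 mm long in all. Origin on the bench under the handle, x along the handle towards the head.
- chisel: Bystander: a steel stone chisel 160 mm long, 22 mm wide and 16 mm high, lying on the bench. Origin under its middle, x along it towards the blade.
- offcut: Bystander: a rough, irregular stone offcut about 100 x 85 mm and 75 mm high. Origin at its underside near the centre.
Things that resemble listed ones, but are neither listed nor needed, are in the scene too. Leave any pink or purple look-alike of the post alone.

How it is judged:
By the outcome, as a careful person would: the job done as asked, in the order asked, and still so for the second after the job is handed in, with the robot touching nothing.
It also fails if it takes over 112 s, if anything falls off the work surface, if the arm or the gripper's body presses on something with over 40 N, if the wrist force passes 120 N, or if a joint passes its speed limit or range.

## Working session

There is one attempt and no reset: what is moved stays moved. The work goes in short steps, Python scripts to look and compute and a shell command to move; the robot and the scene stay as the last step left them, time stands still between calls to the robot, and variables do not carry over. Pictures are saved under pics/ and viewed, at most 14 in all, crops included, and the job is handed in when it is done.

```bash
ls; mkdir -p pics; python3 - <<'E'
from workcell import *
import cv2
for n in("scene","top"):
    cv2.imwrite(f"pics/{n}0.png",read_camera(n)[:,:,::-1])
    p=camera_params(n);print(n,p)
o=get_obs();print(o["time"],o["tool_pos"],o["ee_rot"],o["gripper_width"])
E
```

```text
pics
scene {'fx': 363.66130914010427, 'fy': 363.66130914010427, 'cx': 314.0850589069452, 'cy': 204.122890134157, 'world_from_camera': array([[-8.29726517e-01,  3.67214128e-01, -4.20366140e-01,
         1.00231265e+03],
       [ 5.58115447e-01,  5.35271856e-01, -6.34027750e-01,
         6.57239511e+02],
       [-7.81378332e-03, -7.60682473e-01, -6.49077129e-01,
         7.27587450e+02],
       [ 0.00000000e+00,  0.00000000e+00,  0.00000000e+00,
         1.00000000e+00]])}
top {'fx': 453.4273714076068, 'fy': 453.4273714076068, 'cx': 324.505106411203, 'cy': 206.13876507111763, 'world_from_camera': array([[-1.46739167e-02, -9.93760977e-01,  1.10561283e-01,
         4.33478435e+02],
       [-9.99785041e-01,  1.62021649e-02,  1.29368685e-02,
        -2.30695267e+01],
       [-1.46474873e-02, -1.10347682e-01, -9.93785108e-01,
         1.28610407e+03],
       [ 0.00000000e+00,  0.00000000e+00,  0.00000000e+00,
         1.00000000e+00]])}
0.1 [ 192.83714164 -646.65689642  184.01283051] [ 9.89520210e-01  1.44393598e-01 -4.77758862e-05 -4.89949804e-04] 93.15339651979014
```

View pics/scene0.png

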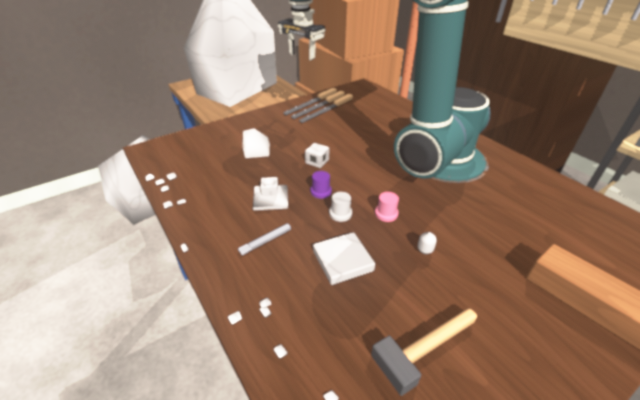

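View pics/top0.png

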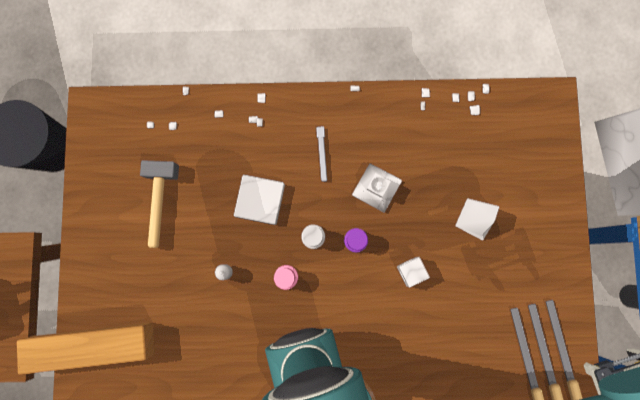

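The scene view shows the plinth (344,258), white post (341,206), purple and pink look-alikes (321,185) and (388,206), finial (427,243), lamp house with dark windows (317,155), roof with collar (270,195) and offcut (256,143). In the top view these are the plinth (260,200), post (313,237), roof (377,188), lamp house (413,272), finial (224,272) and offcut (478,218). The post candidates are white (313,237), purple (356,240) and pink (286,277), and the white (pale stone) one fits. I'll confirm that in enlarged crops.

```bash
python3 - <<'E'
import cv2
t=cv2.imread("pics/top0.png")[150:310,200:520];cv2.imwrite("pics/topc.png",cv2.resize(t,(800,400),interpolation=cv2.INTER_CUBIC))
t=cv2.imread("pics/scene0.png")[135:295,240:450];cv2.imwrite("pics/scenec.png",cv2.resize(t,None,fx=3.7,fy=3.7,interpolation=cv2.INTER_CUBIC))
E
```

```text
(no output)
```

View pics/topc.png

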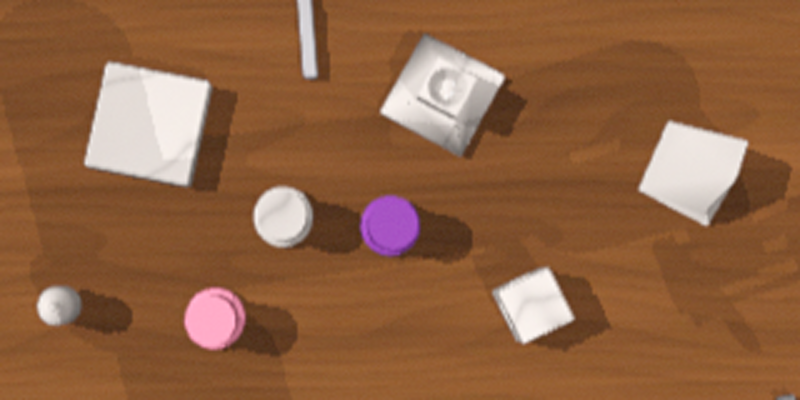

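View pics/scenec.png

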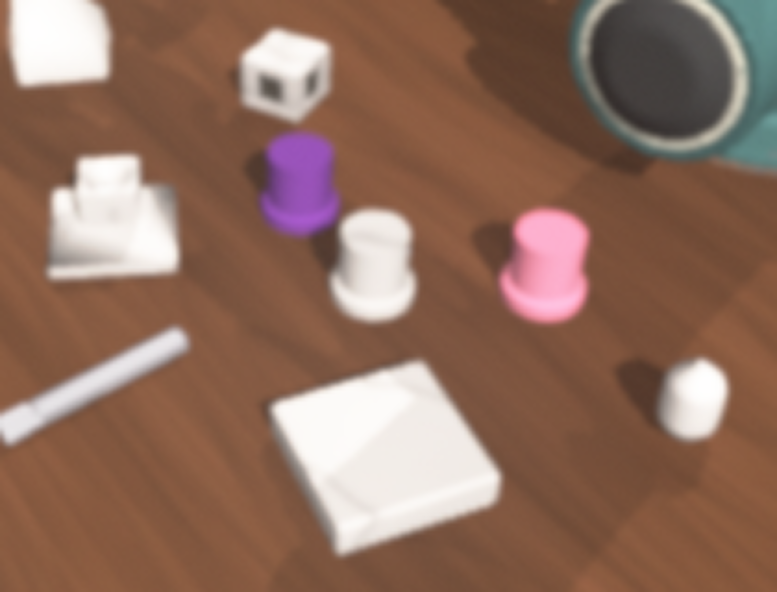

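The crops confirm three things. The post to use is the white flanged cylinder; the purple and pink ones are the look-alikes. The block with dark windows is the lamp house and the plain one is the offcut. Next I'll fit poses by matching silhouettes in both views, with z left free as the height check.

```bash
cat > h.py <<'E'
import numpy as np, cv2
from scipy.optimize import minimize
from scipy.spatial.transform import Rotation as R
from workcell import *
def sq(w,z): return [[sx*w/2,sy*w/2,z] for sx,sy in((1,1),(-1,1),(-1,-1),(1,-1))]
def ci(d,z): return [[d/2*np.cos(a),d/2*np.sin(a),z] for a in np.linspace(0,2*np.pi,48,False)]
M=dict(plinth=[sq(120,0)+sq(120,30)],post=[ci(66,0)+ci(66,12),ci(54,0)+ci(54,62)],
 lamp_house=[sq(60,0)+sq(60,50)],roof=[sq(104,0)+sq(104,10)+sq(48,30),sq(48,30)+sq(48,62)],
 finial=[ci(20,0)+ci(40,14)+ci(42,17)+ci(42,46)+ci(14,67)])
P={n:camera_params(n) for n in("scene","top")}
def proj(p,X):
    W=np.linalg.inv(p["world_from_camera"]);c=np.c_[X,np.ones(len(X))]@W.T
    return np.c_[p["fx"]*c[:,0]/c[:,2]+p["cx"],p["fy"]*c[:,1]/c[:,2]+p["cy"]]
def back(n,u,v,z):
    p=P[n];T=p["world_from_camera"];d=T[:3,:3]@[(u-p["cx"])/p["fx"],(v-p["cy"])/p["fy"],1];o=T[:3,3]
    return o+d*(z-o[2])/d[2]
def hulls(n,obj,q):
    r=R.from_euler("z",q[3]).as_matrix()
    return [cv2.convexHull(proj(P[n],np.array(h)@r.T+q[:3]).astype(np.float32))[:,0] for h in M[obj]]
def alpha(img):  # stone-ness from saturation
    f=img.astype(float)+1;s=1-f.min(2)/f.max(2)
    return np.clip((0.5-s)/0.35,0,1)
def render(n,obj,q,box,S=4):
    x0,y0,x1,y1=box;m=np.zeros(((y1-y0)*S,(x1-x0)*S),np.uint8)
    for h in hulls(n,obj,q): cv2.fillPoly(m,[np.round((((h-[x0,y0])+.5)*S-.5)*16).astype(np.int32)],255,shift=4)
    m=cv2.resize(m,None,fx=1/S,fy=1/S,interpolation=cv2.INTER_AREA)/255.
    return cv2.GaussianBlur(m,(0,0),0.8)
def fit(obj,q0,imgs,free="xyzt",pad=6):
    """imgs: {camera:image}; free: which of x,y,z,t(yaw)"""
    q0=np.array(q0,float);ix=["xyzt".index(c) for c in free]
    A={}
    for n,im in imgs.items():
        h=np.vstack(hulls(n,obj,q0));b=[*np.floor(h.min(0)-pad).astype(int),*np.ceil(h.max(0)+pad).astype(int)]
        A[n]=(b,cv2.GaussianBlur(alpha(im),(0,0),.5)[b[1]:b[3],b[0]:b[2]])
    sc=np.array([1,1,1,.02])[ix]
    def cost(d):
        q=q0.copy();q[ix]+=d*sc
        return sum(((render(n,obj,q,b)-a)**2).sum() for n,(b,a) in A.items())
    best=min((minimize(cost,s,method="Nelder-Mead",options=dict(initial_simplex=np.vstack([s,s+np.eye(len(ix))*4]),xatol=.03,fatol=.01)) for s in (np.zeros(len(ix)),)),key=lambda r:r.fun)
    q=q0.copy();q[ix]+=best.x*sc
    return q,best.fun
def go(x,y,z,yaw=None):
    """print shift/turn in tool axes to a tool-down pose; yaw = world angle of tool y (mod pi)"""
    o=get_obs();r=R.from_quat(o["ee_rot"]);d=r.inv().apply(np.array([x,y,z])-o["tool_pos"])
    rv=np.zeros(3)
    if yaw is not None:
        m=r.as_matrix();cur=np.arctan2(m[1,1],m[0,1]);e=(yaw-cur+np.pi/2)%np.pi-np.pi/2
        ty=np.array([np.cos(cur+e),np.sin(cur+e),0]);tz=np.array([0,0,-1.]);tgt=np.c_[np.cross(ty,tz),ty,tz]
        rv=(r.inv()*R.from_matrix(tgt)).as_rotvec()
    print("t",round(o["time"],2),"pos",o["tool_pos"].round(1),"d",d.round(1),"rv",rv.round(3),"rows",round(max(np.linalg.norm(d)/62.5,np.linalg.norm(rv)/.188),1),"j",o["qpos"].round(2))
E
cat > m.py <<'E'
from h import *
im={n:cv2.imread(f"pics/{n}0.png")[:,:,::-1] for n in("scene","top")}
for o,u,v,h,t in(("plinth",260,200,30,-.17),("post",313,237,62,0),("lamp_house",413,272,50,.4),("roof",377,188,30,-.45),("finial",224,272,60,0)):
    b=back("top",u,v,h);fr="xyz" if o in("post","finial") else "xyzt"
    c=[fit(o,[b[0],b[1],0,tt],im,fr,10) for tt in ([0] if fr=="xyz" else [t,-t])]
    q,f=min(c,key=lambda r:r[1])
    print(o,"both",q.round(2),round(f,1))
    for n in im:
        qq,f=fit(o,[q[0],q[1],0,q[3]],{n:im[n]},fr.replace("z",""));print("   ",n,qq.round(2),round(f,1))
go(600,0,200,0)
E
python3 m.py
```

```text
plinth both [ 5.9685e+02  1.7818e+02  2.6500e+00 -2.1000e-01] 70.0
    scene [ 5.9638e+02  1.7655e+02  0.0000e+00 -2.1000e-01] 22.7
    top [ 5.9694e+02  1.7854e+02  0.0000e+00 -2.2000e-01] 6.5
post both [491.39  27.36   1.66   0.  ] 51.4
    scene [491.17  26.08   0.     0.  ] 43.0
    top [491.07  27.62   0.     0.  ] 6.0
lamp_house both [ 389.92 -246.      0.8     0.42] 39.6
    scene [ 390.64 -246.37    0.      0.41] 27.5
    top [ 389.55 -245.86    0.      0.43] 9.2
roof both [ 6.2795e+02 -1.5495e+02  1.5400e+00 -5.2000e-01] 54.7
    scene [ 6.2797e+02 -1.5614e+02  0.0000e+00 -5.2000e-01] 47.3
    top [ 6.2745e+02 -1.5558e+02  0.0000e+00 -5.3000e-01] 8.9
finial both [396.47 273.74   2.04   0.  ] 15.8
    scene [395.24 273.12   0.     0.  ] 14.1
    top [396.41 274.27   0.     0.  ] 1.7
t 0.1 pos [ 192.8 -646.7  184. ] d [ 575.  -503.4  -15.5] rv [-1.000e-03 -1.000e-03 -1.281e+00] rows 12.2 j [-1.32  0.12  1.44  0.    1.58 -0.04]
```

```bash
sed -i 's/round(2),round(f,1)/round(3),round(f,1)/' m.py
python3 -m inch '40 -35 0 0 0 0; 80 -70 0 0 0 0; 125 -109 0 0 0 0; 170 -149 0 0 0 0; 215 -188 0 0 0 0'
python3 -m inch '45 -39 0 0 0 0; 90 -79 0 0 0 0; 135 -118 0 0 0 0; 180 -158 0 0 0 0; 220 -193 0 0 0 0'
python3 -m inch '0 0 0 0 0 -0.18; 0 0 0 0 0 -0.36; 0 0 0 0 0 -0.54; 0 0 0 0 0 -0.72; 0 0 0 0 0 -0.9'
python3 -m inch '0 0 0 0 0 -0.18; 0 0 0 0 0 -0.36; 0 0 0 0 0 -0.381; 0 0 0 0 0 -0.381'
python3 -c "from h import *; go(491.2,27,100,0)"; python3 m.py | grep -A2 -E 'plinth|lamp|roof'
```

```text
time: 0.72
tool_pos: [345.8, -403.4, 184.4]
ee_rot: [0.99, 0.144, 0.0, -0.0]
contact_force: [0.7, -0.8, -0.6]
gripper_width: 93.2
finger_force: 0.0
time: 1.35
tool_pos: [501.5, -155.4, 184.5]
ee_rot: [0.989, 0.145, 0.0, -0.0]
contact_force: [-1.0, -1.1, -0.7]
gripper_width: 93.1
finger_force: 0.0
time: 1.98
tool_pos: [500.7, -157.4, 184.3]
ee_rot: [0.827, 0.563, -0.0, -0.0]
contact_force: [-0.2, 0.4, 0.2]
gripper_width: 93.2
finger_force: 0.0
time: 2.48
tool_pos: [500.8, -157.4, 184.5]
ee_rot: [0.708, 0.706, -0.0, -0.0]
contact_force: [0.1, -0.2, 0.7]
gripper_width: 92.8
finger_force: 0.0
t 2.48 pos [ 500.8 -157.4  184.5] d [184.4 -10.2  84.5] rv [-0.    -0.    -0.004] rows 3.2 j [-0.35 -0.21  1.76 -0.    1.6  -0.35]
plinth both [ 5.96854e+02  1.78184e+02  2.64500e+00 -2.08000e-01] 70.0
    scene [ 5.96379e+02  1.76549e+02  0.00000e+00 -2.11000e-01] 22.7
    top [ 5.96938e+02  1.78544e+02  0.00000e+00 -2.15000e-01] 6.5
--
lamp_house both [ 389.922 -245.996    0.8      0.422] 39.6
    scene [ 390.642 -246.365    0.       0.412] 27.5
    top [ 389.551 -245.861    0.       0.434] 9.2
roof both [ 6.27946e+02 -1.54952e+02  1.54300e+00 -5.23000e-01] 54.7
    scene [ 6.27975e+02 -1.56139e+02  0.00000e+00 -5.18000e-01] 47.3
    top [ 6.27452e+02 -1.55577e+02  0.00000e+00 -5.28000e-01] 8.9
```

```bash
python3 -m inch '50 -3 0 0 0 0; 100 -6 0 0 0 0; 150 -9 0 0 0 0; 184.4 -10 0 0 0 0; 184.4 -10 0 0 0 0'
python3 -m inch '0 0 40 0 0 0; 0 0 80 0 0 0; 0 0 110 0 0 0; 0 0 110 0 0 0' 75
python3 -c "from h import *; go(491.2,27,22,0)"
```

```text
time: 3.1
tool_pos: [490.7, 28.8, 184.7]
ee_rot: [0.707, 0.707, 0.0, -0.0]
contact_force: [-0.3, -0.3, -0.5]
gripper_width: 93.0
finger_force: 0.0
time: 3.6
tool_pos: [489.7, 26.3, 72.8]
ee_rot: [0.708, 0.706, -0.001, -0.001]
contact_force: [0.5, 0.7, 1.4]
gripper_width: 75.1
finger_force: 0.0
t 3.6 pos [489.7  26.3  72.8] d [ 0.8  1.6 50.8] rv [-0.004  0.    -0.002] rows 0.8 j [ 0.   -0.24  1.96 -0.    1.42  0.  ]
```

```bash
python3 -m inch '0.5 1 20 0 0 0; 0.5 1.5 40 0 0 0; 0.5 1.5 51 0 0 0; 0.5 1.5 51 0 0 0'
python3 -m inch '0 0 0 0 0 0; 0 0 0 0 0 0; 0 0 0 0 0 0; 0 0 0 0 0 0; 0 0 0 0 0 0' 40
python3 -m inch '0 0 0 0 0 0; 0 0 0 0 0 0' 
python3 -c "from h import *; go(491.2,27,22,0)"
```

```text
time: 4.1
tool_pos: [491.9, 27.4, 22.8]
ee_rot: [0.707, 0.707, -0.001, -0.001]
contact_force: [-0.4, 0.3, 0.1]
gripper_width: 75.2
finger_force: 0.0
time: 4.72
tool_pos: [492.5, 27.5, 24.1]
ee_rot: [0.707, 0.707, 0.0, 0.0]
contact_force: [-2.8, -0.3, 6.3]
gripper_width: 52.8
finger_force: 30.0
time: 4.97
tool_pos: [492.6, 27.5, 24.2]
ee_rot: [0.707, 0.707, 0.0, 0.0]
contact_force: [-2.7, -0.1, 6.0]
gripper_width: 52.4
finger_force: 30.0
t 4.97 pos [492.6  27.5  24.2] d [-0.5 -1.4  2.2] rv [ 0.001 -0.    -0.   ] rows 0.0 j [ 0.   -0.2   2.01  0.    1.33  0.  ]
```

```bash
python3 -m inch '0 0 -10 0 0 0; 0 0 -35 0 0 0; 0 0 -65 0 0 0; 0 0 -85 0 0 0; 0 0 -90 0 0 0'
python3 -m inch '15 10 0 0 0 0; 45 31 0 0 0 0; 80 56 0 0 0 0; 115 81 0 0 0 0; 140 98 0 0 0 0'
python3 -m inch '7 4 0 0 0 0; 10 6 0 0 0 0; 10 6 0 0 0 0'
python3 -c "from h import *; go(596.7,177.8,64,0)"
```

```text
time: 5.6
tool_pos: [492.8, 27.5, 114.8]
ee_rot: [0.707, 0.707, 0.001, 0.001]
contact_force: [0.2, 0.5, -4.9]
gripper_width: 52.6
finger_force: 30.0
time: 6.22
tool_pos: [590.9, 169.8, 111.7]
ee_rot: [0.707, 0.707, -0.001, -0.001]
contact_force: [0.5, -0.3, -3.7]
gripper_width: 52.3
finger_force: 30.0
time: 6.6
tool_pos: [596.1, 177.2, 113.3]
ee_rot: [0.707, 0.707, -0.0, -0.0]
contact_force: [-0.7, -0.3, -5.2]
gripper_width: 52.8
finger_force: 30.0
t 6.6 pos [596.1 177.2 113.3] d [ 0.6  0.6 49.3] rv [-0.001  0.    -0.   ] rows 0.8 j [ 0.25  0.03  1.65 -0.    1.46  0.25]
```

```bash
python3 -m inch '0.6 0.6 15 0 0 0; 0.6 0.6 35 0 0 0; 0.6 0.6 46 0 0 0; 0.6 0.6 50 0 0 0; 0.6 0.6 50 0 0 0'
python3 -c "from h import *; go(596.7,177.8,54.2,0)"
python3 -m inch '0 0 1.2 0 0 0; 0 0 2.4 0 0 0; 0 0 3.6 0 0 0; 0 0 4.8 0 0 0; 0 0 6 0 0 0'
python3 -c "from h import *; go(596.7,177.8,54.2,0)"
```

```text
time: 7.22
tool_pos: [597.0, 178.0, 63.6]
ee_rot: [0.707, 0.707, -0.0, -0.0]
contact_force: [-0.3, 1.4, -4.1]
gripper_width: 52.4
finger_force: 30.0
t 7.22 pos [597.  178.   63.6] d [-0.2 -0.3  9.4] rv [-0.  0. -0.] rows 0.2 j [0.25 0.06 1.7  0.   1.38 0.25]
time: 7.85
tool_pos: [597.0, 178.1, 57.6]
ee_rot: [0.707, 0.707, 0.0, 0.0]
contact_force: [-0.1, 0.5, -4.9]
gripper_width: 52.6
finger_force: 30.0
t 7.85 pos [597.  178.1  57.6] d [-0.3 -0.3  3.4] rv [ 0. -0.  0.] rows 0.1 j [0.25 0.07 1.7  0.   1.37 0.25]
```

```bash
python3 -m inch '0 0 0.6 0 0 0; 0 0 1.2 0 0 0; 0 0 1.8 0 0 0; 0 0 2.3 0 0 0; 0 0 2.8 0 0 0'|sed -n '2p;4p'
python3 -m inch '0 0 0.5 0 0 0; 0 0 1 0 0 0; 0 0 1 0 0 0'|sed -n '2p;4p'
```

```text
tool_pos: [597.0, 178.1, 54.8]
contact_force: [0.1, 0.6, -4.6]
tool_pos: [597.0, 178.1, 54.3]
contact_force: [-2.0, -1.2, 0.3]
```

```bash
python3 -m inch '0 0 0 0 0 0; 0 0 0 0 0 0; 0 0 0 0 0 0; 0 0 0 0 0 0' 80|sed -n '2p;4,5p'
python3 -m inch '0 0 -30 0 0 0; 0 0 -70 0 0 0; 0 0 -110 0 0 0; 0 0 -150 0 0 0; 0 0 -160 0 0 0'|sed -n '1,2p'
python3 -m inch '-60 0 0 0 0 0; -115 0 0 0 0 0; -170 0 0 0 0 0; -230 0 0 0 0 0; -290 0 0 0 0 0' 93|sed -n '1,2p'
cat > ck.py <<'E'
from h import *
import sys
k=sys.argv[1]; im={n:read_camera(n) for n in P}
for n in im: cv2.imwrite(f"pics/{n}{k}.png",im[n][:,:,::-1])
E
python3 ck.py 1; python3 - <<'E'
from h import *
im={n:cv2.imread(f"pics/{n}1.png")[:,:,::-1] for n in P}
M["pp"]=M["plinth"]+[[[a,b,c+30] for a,b,c in h] for h in M["post"]]
# post alone: top-view and scene, with plinth fixed as backdrop -> 2-part silhouette
import h
for n in im:
    q,f=fit("lamp_house",[390,-246,0,.42],{n:im[n]},"xyt");print(n,"lamp",q.round(3))
    q,f=fit("roof",[627.7,-155.7,0,-.523],{n:im[n]},"xyt");print(n,"roof",q.round(3))
c=np.hstack([cv2.resize(cv2.imread("pics/top1.png")[150:250,210:310],(400,400),interpolation=cv2.INTER_CUBIC),cv2.resize(cv2.imread("pics/scene1.png")[190:290,295:395],(400,400),interpolation=cv2.INTER_CUBIC)])
cv2.imwrite("pics/c1.png",c)
E
```

```text
tool_pos: [597.0, 178.1, 53.9]
contact_force: [0.5, 0.3, -0.2]
gripper_width: 79.6
time: 9.98
tool_pos: [597.7, 178.3, 216.9]
time: 10.6
tool_pos: [596.5, -113.7, 212.8]
scene lamp [ 390.861 -245.917    0.       0.415]
scene roof [ 6.27664e+02 -1.55578e+02  0.00000e+00 -5.23000e-01]
top lamp [ 388.203 -246.418    0.       0.45 ]
top roof [ 5.84344e+02 -1.51077e+02  0.00000e+00  2.20000e-02]
```

View pics/c1.png

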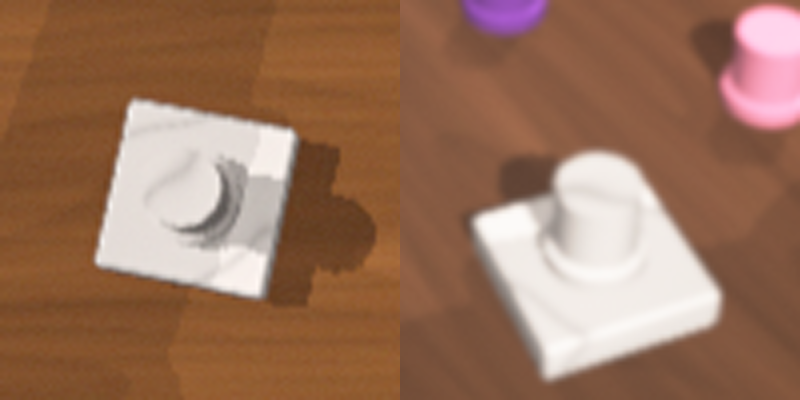

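The left half (top view) shows the post standing on the plinth. Its top centre is at about (185,195) and the flange's right edge at about (240,205), roughly central. I'll overlay the ideal outline to judge the centring.

```bash
cat > ov.py <<'E'
from h import *
import sys
# overlay: ov.py k zlist -> ideal outlines at plinth pose on both views
Q={"top":[596.94,178.54,0,-.213],"scene":[596.38,176.55,0,-.211]}
def overlay(k,items,crop,out,S=4):
    res=[]
    for n in("top","scene"):
        x0,y0,w,hh=crop[n];im=cv2.resize(cv2.imread(f"pics/{n}{k}.png")[y0:y0+hh,x0:x0+w],None,fx=S,fy=S,interpolation=cv2.INTER_CUBIC)
        for pts,z,col in items:
            q=Q[n];r=R.from_euler("z",q[3]).as_matrix()
            u=(proj(P[n],np.array(pts)@r.T+[q[0],q[1],z])-[x0,y0]+.5)*S-.5
            cv2.polylines(im,[np.round(u*16).astype(np.int32)],True,col,1,cv2.LINE_AA,4)
        res.append(im)
    cv2.imwrite(out,np.hstack(res))
E
python3 - <<'E'
from ov import *
overlay(1,[(sq(120,30),0,(0,160,0)),(ci(66,12),30,(255,0,0)),(ci(54,62),30,(0,0,255)),(ci(66,0),30,(255,0,0))],{"top":(210,150,100,100),"scene":(295,190,100,100)},"pics/c1o.png")
E
```

```text
(no output)
```

View pics/c1o.png

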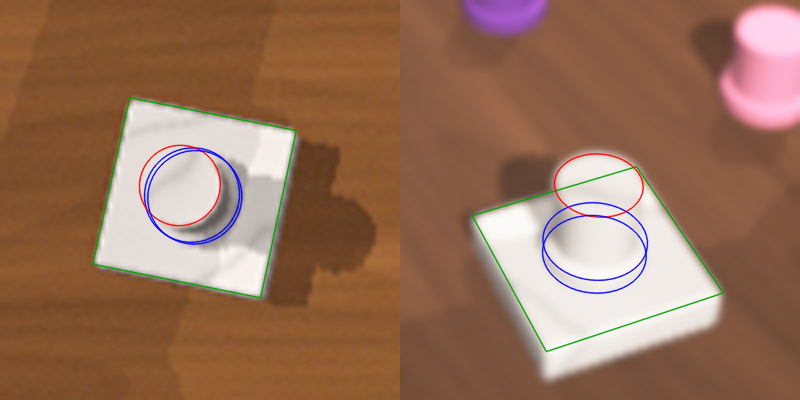

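```bash
cat > edge.py <<'E'
from ov import *
def circ(n,k,d,z,q,lo,hi,pol=0,name=None):
    """radial edge search around projected circle d at height z; returns shift (dx,dy mm world) from LSQ"""
    g=cv2.cvtColor(cv2.imread(f"pics/{n}{k}.png"),cv2.COLOR_BGR2GRAY).astype(np.float32)
    rs=np.arange(-6,6.01,.25);A=[];B=[]
    for a in np.deg2rad(np.arange(lo,hi,6)):
        e=np.array([np.cos(a),np.sin(a),0]);pts=np.array([q[0],q[1],z])+np.outer(d/2+rs,e)
        u=proj(P[n],pts).astype(np.float32);v=cv2.remap(g,u[:,:1],u[:,1:],cv2.INTER_CUBIC)[:,0]
        s=cv2.GaussianBlur(v[None],(0,0),4)[0];dv=np.gradient(s);i=np.argmax(dv*pol if pol else abs(dv))
        if abs(dv[i])>1.2 and 0<i<len(rs)-1:A.append(e[:2]);B.append(rs[i])
    A,B=np.array(A),np.array(B)
    from scipy.optimize import least_squares
    r=least_squares(lambda p:A@p-B,[0,0],loss="soft_l1",f_scale=.5)
    print(n,"n",len(B),"shift",r.x.round(2),"res",np.abs(A@r.x-B).mean().round(2),np.c_[np.rad2deg(np.arctan2(A[:,1],A[:,0])),B].round(1)[::3].tolist())
E
python3 - <<'E'
from edge import *
circ("top",1,54,92,Q["top"],150,330,-1)   # lit top -> dark side
circ("top",1,54,92,Q["top"],0,360)
M["pp"]=[]; import h
im=cv2.imread("pics/scene1.png")[:,:,::-1];A=alpha(im)
b=[305,215,395,290];
b=[300,215,385,292]
a=cv2.GaussianBlur(A,(0,0),.5)[b[1]:b[3],b[0]:b[2]]
q=np.array(Q["scene"])
def mk(d):
    rr=R.from_euler("z",-q[3]).apply([d[0],d[1],30]);M["pp"][:]=M["plinth"]+[[list(np.array(p)+rr) for p in hh] for hh in M["post"]]
    return ((render("scene","pp",q,b)-a)**2).sum()
print(minimize(mk,[0,0],method="Nelder-Mead",options=dict(initial_simplex=[[0,0],[4,0],[0,4]])).x)
E
```

```text
top n 25 shift [-1.17 -0.64] res 0.58 [[156.0, -2.0], [174.0, 0.0], [-168.0, 1.2], [-150.0, 2.0], [-132.0, 1.2], [-114.0, 1.2], [-96.0, 0.8], [-78.0, 0.2], [-60.0, -1.0]]
top n 25 shift [-1.64 -0.45] res 0.61 [[156.0, -2.0], [174.0, 4.2], [-168.0, 1.2], [-150.0, 2.0], [-132.0, 1.2], [-114.0, 1.2], [-96.0, 0.8], [-78.0, 0.2], [-60.0, -1.0]]
[-1.29614258 -4.41650391]
```

```bash
python3 -m inch '0 0 0 0 0 0.15; 0 0 0 0 0 -0.15'>/dev/null; python3 -c "from h import *; go(390,-246.1,110,.422)"
```

```text
t 10.95 pos [ 596.8 -111.7  212.8] d [-127.5 -211.1  103. ] rv [-0.001 -0.001 -0.388] rows 4.3 j [-0.23 -0.04  1.55  0.    1.63 -0.26]
```

```bash
python3 -m inch '-20 -33 0 0 0 0; -50 -83 0 0 0 0; -80 -132 20 0 0 0; -105 -174 50 0 0 0; -127 -211 60 0 0 0'|sed -n 2p
python3 -m inch '0 0 10 0 0 -0.15; 0 0 25 0 0 -0.3; 0 0 35 0 0 -0.388; 0 0 40 0 0 -0.388; 0 0 40 0 0 -0.388'|sed -n 2p
python3 -c "from h import *; go(390,-246.1,12,.422)"
```

```text
tool_pos: [388.9, -246.5, 151.3]
tool_pos: [390.8, -246.4, 113.4]
t 12.2 pos [ 390.8 -246.4  113.4] d [  0.6  -0.6 101.4] rv [-0.    -0.001  0.002] rows 1.6 j [-0.62 -0.34  1.97  0.    1.51 -1.04]
```

```bash
python3 -m inch '0.6 -0.6 35 0 0 0; 0.6 -0.6 65 0 0 0; 0.6 -0.6 90 0 0 0; 0.6 -0.6 100 0 0 0; 0.6 -0.6 100.5 0 0 0' 80|sed -n 2,4p
python3 -m inch '0 0 0 0 0 0; 0 0 0 0 0 0; 0 0 0 0 0 0; 0 0 0 0 0 0; 0 0 0 0 0 0' 50|sed -n 2,6p
python3 -c "from h import *; go(390,-246.1,12,.422)"
```

```text
tool_pos: [390.2, -246.4, 13.5]
ee_rot: [0.542, 0.84, 0.0, -0.0]
contact_force: [0.0, 0.1, -0.8]
tool_pos: [390.4, -246.7, 14.0]
ee_rot: [0.542, 0.84, 0.0, 0.0]
contact_force: [-0.1, 1.1, 6.0]
gripper_width: 59.2
finger_force: 30.0
t 13.45 pos [ 390.4 -246.7   14. ] d [ 0.7 -0.2  2. ] rv [0.001 0.001 0.003] rows 0.0 j [-0.62 -0.27  2.08  0.    1.32 -1.04]
```

```bash
python3 -m inch '0 0 -8 0 0 0; 0 0 -30 0 0 0; 0 0 -60 0 0 0.04; 0 0 -95 0 0 0.14; 0 0 -130 0 0 0.28'|sed -n 2,5p
python3 -m inch '0 0 -20 0 0 0.14; 0 0 -30 0 0 0.26; 0 0 -33 0 0 0.33; 0 0 -33 0 0 0.355; 0 0 -33 0 0 0.355'|sed -n 2p
python3 -c "from h import *; go(597.2,178.1,170,-.213)"
```

```text
tool_pos: [389.7, -246.3, 144.5]
ee_rot: [0.655, 0.755, -0.0, -0.0]
contact_force: [0.6, -0.3, -2.8]
gripper_width: 58.7
tool_pos: [389.9, -246.4, 176.1]
t 14.7 pos [ 389.9 -246.4  176.1] d [458.2 114.9   6.1] rv [-0.001 -0.     0.004] rows 7.6 j [-0.62 -0.36  1.89 -0.    1.61 -0.41]
```

```bash
python3 -m inch '20 5 0 0 0 0.004; 60 15 0 0 0 0.004; 110 28 0 0 0 0.004; 160 40 0 0 0 0.004; 210 53 0 0 0 0.004'|sed -n 2p
python3 -m inch '50 12 0 0 0 0; 100 25 0 0 0 0; 150 38 0 0 0 0; 200 50 0 0 0 0; 230 58 0 0 0 0'|sed -n 2p
python3 -m inch '12 3 0 0 0 0; 18 4 0 0 0 0; 18 4 0 0 0 0; 18 4 0 0 0 0'|sed -n 2,5p
python3 -c "from h import *; go(597.2,178.1,116,-.213)"
```

```text
tool_pos: [485.9, -50.5, 176.2]
tool_pos: [591.4, 162.6, 175.6]
tool_pos: [598.6, 176.3, 176.6]
ee_rot: [0.779, 0.627, 0.0, 0.0]
contact_force: [0.1, 0.8, -3.5]
gripper_width: 58.5
t 16.45 pos [598.6 176.3 176.6] d [ 1.4 -1.7 60.6] rv [ 0.     0.    -0.001] rows 1.0 j [ 0.25  0.01  1.57 -0.    1.57  0.46]
```

```bash
python3 -m inch '1.4 -1.7 15 0 0 0; 1.4 -1.7 35 0 0 0; 1.4 -1.7 52 0 0 0; 1.4 -1.7 60 0 0 0; 1.4 -1.7 60.5 0 0 0'|sed -n '2p;4p'
python3 -m inch '0 0 1.5 0 0 0; 0 0 3 0 0 0; 0 0 4.5 0 0 0; 0 0 5.8 0 0 0; 0 0 6.5 0 0 0'|sed -n '2p;4p'
python3 -c "from h import *; go(597.2,178.1,106,-.213)"
```

```text
tool_pos: [597.1, 178.8, 115.1]
contact_force: [-0.2, -0.7, -3.1]
tool_pos: [597.4, 178.9, 109.3]
contact_force: [0.0, 0.6, -3.3]
t 17.7 pos [597.4 178.9 109.3] d [-0.8 -0.   3.3] rv [-0.     0.    -0.001] rows 0.1 j [ 0.25  0.03  1.65 -0.    1.46  0.46]
```

```bash
python3 -m inch '-0.4 0 0.5 0 0 0; -0.8 0 1 0 0 0; -0.8 0 1.5 0 0 0; -0.8 0 2 0 0 0; -0.8 0 2.4 0 0 0'|sed -n '2p;4p'
python3 -m inch '0 0 0.4 0 0 0; 0 0 0.8 0 0 0; 0 0 1.2 0 0 0; 0 0 1.2 0 0 0'|sed -n '2p;4p'
```

```text
tool_pos: [597.2, 178.1, 106.9]
contact_force: [-0.9, -0.6, -4.7]
tool_pos: [597.2, 178.1, 106.1]
contact_force: [-2.2, -0.1, 0.9]
```

```bash
python3 -m inch '0 0 0 0 0 0; 0 0 0 0 0 0; 0 0 0 0 0 0; 0 0 0 0 0 0' 85|sed -n '2p;4,5p'
python3 -m inch '0 0 -25 0 0 0; 0 0 -60 0 0 0; 0 0 -100 0 0 0; 0 0 -140 0 0 0; 0 0 -150 0 0 0'|sed -n '1,2p'
python3 -m inch '-60 0 0 0 0 0; -115 0 0 0 0 0; -170 0 0 0 0 0; -230 0 0 0 0 0; -230 0 0 0 0 0' 93|sed -n '1,2p'
python3 ck.py 2; python3 - <<'E'
from ov import *
overlay(2,[(sq(120,30),0,(0,160,0)),(sq(60,50),92,(0,0,255)),(sq(60,0),92,(255,0,0)),(ci(54,62),30,(255,0,0))],{"top":(210,150,100,100),"scene":(295,170,100,100)},"pics/c2o.png")
im={n:cv2.imread(f"pics/{n}2.png")[:,:,::-1] for n in P}
for n in im:
    print(n,fit("finial",[396,273.7,0,0],{n:im[n]},"xy")[0][:2].round(2), fit("roof",[627.7,-155.7,0,-.523],{n:im[n]},"xyt")[0].round(3) )
E
```

```text
tool_pos: [597.2, 178.1, 105.8]
contact_force: [0.6, -0.2, -0.0]
gripper_width: 84.8
time: 19.95
tool_pos: [597.8, 178.3, 258.7]
time: 20.58
tool_pos: [547.6, -49.8, 255.0]
scene [395.57 272.57] [ 6.27664e+02 -1.55578e+02  0.00000e+00 -5.23000e-01]
top [396.28 274.26] [ 6.30272e+02 -1.63805e+02  0.00000e+00 -3.83000e-01]
```

View pics/c2o.png

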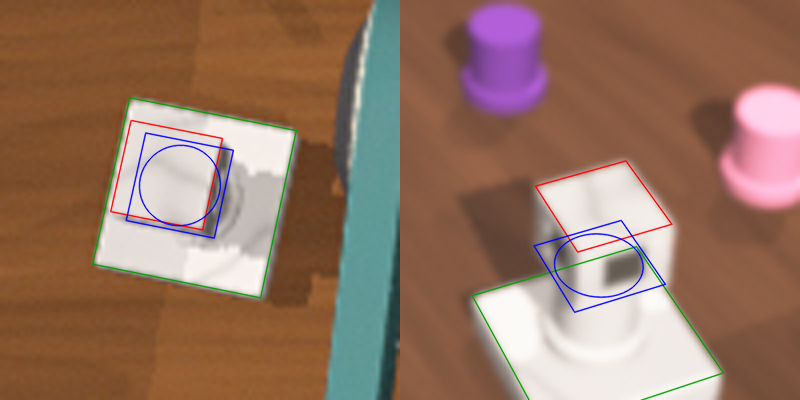

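The top view shows the lamp house top matching the ideal square (111–222, 121–230) to about 1 mm, and in the scene view its top fits (536–672, 161–252). It is square and centred. Next is the roof.

```bash
python3 -c "from h import *; go(627.8,-155.6,130,-.523)"
```

```text
t 20.68 pos [548.3 -46.9 255.1] d [-89.3 100.9 125. ] rv [-0.001 -0.     0.308] rows 2.9 j [-0.13 -0.17  1.6   0.    1.7   0.08]
```

```bash
python3 -m inch '-20 23 10 0 0 0; -45 51 30 0 0 0; -70 79 60 0 0 0; -89 101 90 0 0 0; -89 101 105 0 0 0' 75|sed -n 2p
python3 -m inch '0 0 5 0 0 0.1; 0 0 10 0 0 0.2; 0 0 15 0 0 0.3; 0 0 15 0 0 0.308; 0 0 15 0 0 0.308'|sed -n 2p
python3 -c "from h import *; go(627.8,-155.6,37,-.523)"
```

```text
tool_pos: [628.7, -154.5, 147.6]
tool_pos: [628.5, -154.1, 136.1]
t 21.93 pos [ 628.5 -154.1  136.1] d [-1.6  0.1 99.1] rv [ 0.    -0.     0.005] rows 1.6 j [-0.28  0.07  1.57  0.    1.5   0.24]
```

```bash
python3 -m inch '-1.5 0 30 0 0 0.004; -1.5 0 60 0 0 0.004; -1.5 0 85 0 0 0.004; -1.5 0 97.5 0 0 0.004; -1.5 0 98.5 0 0 0.004'|sed -n 2,5p
python3 -c "from h import *; go(627.8,-155.6,37,-.523)"
```

```text
tool_pos: [627.5, -156.1, 37.1]
ee_rot: [0.866, 0.5, -0.0, -0.0]
contact_force: [0.3, -0.9, 1.2]
gripper_width: 74.9
t 22.55 pos [ 627.5 -156.1   37.1] d [0.6 0.  0.1] rv [-0.001  0.    -0.002] rows 0.0 j [-0.28  0.13  1.67  0.    1.34  0.24]
```

```bash
python3 -m inch '0.5 0 0 0 0 0; 0.5 0 0 0 0 0; 0.5 0 0 0 0 0; 0.5 0 0 0 0 0; 0.5 0 0 0 0 0' 38|sed -n 2,6p
python3 -m inch '0 0 0 0 0 0; 0 0 -3 0 0 0; 0 0 -12 0 0 0; 0 0 -30 0 0 0; 0 0 -55 0 0 0'|sed -n 2,6p
python3 -c "from h import *; go(627.8,-155.6,230,-.213)"
```

```text
tool_pos: [627.8, -155.9, 37.3]
ee_rot: [0.867, 0.499, 0.0, 0.0]
contact_force: [-0.3, -0.8, -0.4]
gripper_width: 38.1
finger_force: 0.0
tool_pos: [627.8, -155.9, 93.7]
ee_rot: [0.866, 0.499, -0.0, -0.0]
contact_force: [-0.1, 0.3, 0.1]
gripper_width: 37.7
finger_force: 0.0
t 23.8 pos [ 627.8 -155.9   93.7] d [ 3.000e-01 -1.000e-01 -1.363e+02] rv [-0.    -0.    -0.312] rows 2.2 j [-0.28  0.09  1.61  0.    1.43  0.24]
```

The fingers closed to 38 mm with no contact, so they missed the collar. I'll look before trying again.

```bash
python3 -m inch '0 0 -60 0 0 0; 0 0 -110 0 0 0; 60 -50 -110 0 0 0; 110 -90 -110 0 0 0; 160 -130 -110 0 0 0'|sed -n 2p
python3 ck.py 3; python3 - <<'E'
import cv2,numpy as np
a=cv2.resize(cv2.imread("pics/top3.png")[150:230,337:417],(400,400),interpolation=cv2.INTER_CUBIC)
b=cv2.resize(cv2.imread("pics/scene3.png")[155:235,230:310],(400,400),interpolation=cv2.INTER_CUBIC)
cv2.imwrite("pics/c3.png",np.hstack([a,b]))
E
```

```text
tool_pos: [597.9, 30.9, 204.0]
```

View pics/c3.png

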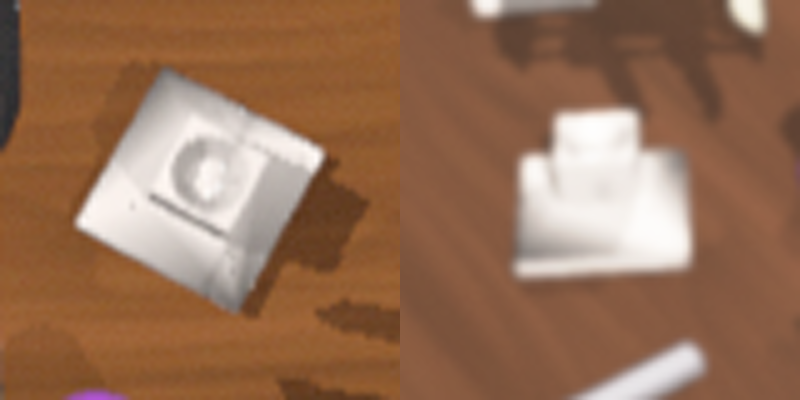

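The roof appears unmoved, with its eaves corners at (167,68), (325,152), (240,312) and (77,222) in the top crop. I'll refit it and overlay the model.

```bash
python3 - <<'E'
from ov import *
im={n:cv2.imread(f"pics/{n}3.png")[:,:,::-1] for n in P}
print(fit("roof",[627.7,-155.7,0,-.523],im,"xyzt"))
for n in im:
    q,f=fit("roof",[627.7,-155.7,0,-.523],{n:im[n]},"xyt");print(n,q.round(3),f); Q[n]=q
overlay(3,[(sq(104,10),0,(0,160,0)),(sq(48,62),0,(0,0,255)),(sq(48,30),0,(255,0,0)),(ci(43,62),0,(0,0,255))],{"top":(337,150,80,80),"scene":(230,155,80,80)},"pics/c3o.png",5)
E
```

```text
(array([ 6.277e+02, -1.557e+02,  0.000e+00, -5.230e-01]), np.float64(51.028123004857264))
scene [ 6.27671e+02 -1.55577e+02  0.00000e+00 -5.23000e-01] 40.008812347207325
top [ 6.27467e+02 -1.55541e+02  0.00000e+00 -5.17000e-01] 8.310894170147638
```

View pics/c3o.png

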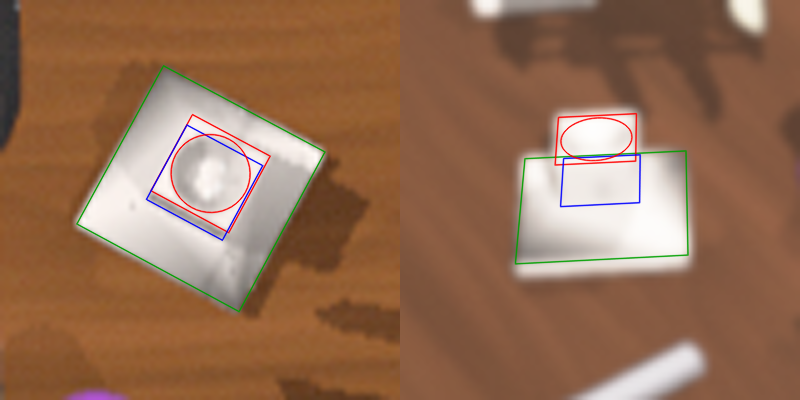

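The model matches the roof in both views, so the pose is right (627.7, -155.7, yaw -0.52). I'll retry slightly lower, closing in stages and watching the opening.

```bash
python3 -m inch '-40 32 0 0 0 0; -90 73 0 0 0 0; -130 106 0 0 0 0; -160 130 0 0 0 0; -160 130 0 0 0 0' 80|sed -n 2,5p
python3 -c "from h import *; go(627.7,-155.6,36,-.521)"
```

```text
tool_pos: [630.5, -177.2, 203.0]
ee_rot: [0.867, 0.498, -0.0, 0.0]
contact_force: [0.5, 0.7, 0.4]
gripper_width: 78.8
t 25.15 pos [ 630.5 -177.2  203. ] d [ 17.3 -13.4 167. ] rv [ 0.     0.    -0.008] rows 2.7 j [-0.31  0.07  1.46 -0.    1.61  0.22]
```

```bash
python3 -m inch '17 -13 10 0 0 0; 17.3 -13.4 50 0 0 0; 17.3 -13.4 90 0 0 0; 17.3 -13.4 120 0 0 0; 17.3 -13.4 135 0 0 0'|sed -n 2p
python3 -c "from h import *; go(627.7,-155.6,36,-.521)"
```

```text
tool_pos: [626.9, -150.6, 65.8]
t 25.77 pos [ 626.9 -150.6   65.8] d [-3.9  3.2 29.8] rv [-0.002  0.    -0.003] rows 0.5 j [-0.28  0.11  1.65  0.    1.39  0.25]
```

```bash
python3 -m inch '-3.9 3.2 0 0 0 0; -3.9 3.2 10 0 0 0; -3.9 3.2 22 0 0 0; -3.9 3.2 29 0 0 0; -3.9 3.2 30 0 0 0'|sed -n 2p
python3 -m inch '0 0 0 0 0 0; 0 0 0 0 0 0' 60|sed -n 2,6p
python3 -c "from h import *; go(627.7,-155.6,36,-.521)"
python3 -m inch '0 0 0 0 0 0; 0 0 0 0 0 0' 44|sed -n 2,6p
python3 -m inch '0 0 0 0 0 0; 0 0 0 0 0 0; 0 0 0 0 0 0' |sed -n 2,6p
python3 ck.py 4
```

```text
tool_pos: [628.2, -157.6, 36.6]
tool_pos: [628.7, -157.7, 37.6]
ee_rot: [0.867, 0.499, 0.0, 0.0]
contact_force: [0.5, 0.4, 0.2]
gripper_width: 64.3
finger_force: 0.0
t 26.65 pos [ 628.7 -157.7   37.6] d [ 1.3 -1.9  1.6] rv [ 0.    -0.    -0.005] rows 0.0 j [-0.29  0.13  1.66  0.    1.34  0.24]
tool_pos: [628.6, -157.7, 37.4]
ee_rot: [0.867, 0.499, 0.0, 0.0]
contact_force: [-0.8, 0.1, 0.0]
gripper_width: 46.3
finger_force: 0.0
tool_pos: [628.5, -157.6, 37.2]
ee_rot: [0.866, 0.499, 0.0, -0.0]
contact_force: [-0.5, 0.9, 1.0]
gripper_width: 43.7
finger_force: 0.0
```

```bash
python3 - <<'E'
import cv2,numpy as np
a=cv2.resize(cv2.imread("pics/top4.png")[150:230,337:417],(400,400),interpolation=cv2.INTER_CUBIC)
b=cv2.resize(cv2.imread("pics/scene4.png")[155:235,230:310],(400,400),interpolation=cv2.INTER_CUBIC)
cv2.imwrite("pics/c4.png",np.hstack([a,b]))
E
```

```text
(no output)
```

View pics/c4.png

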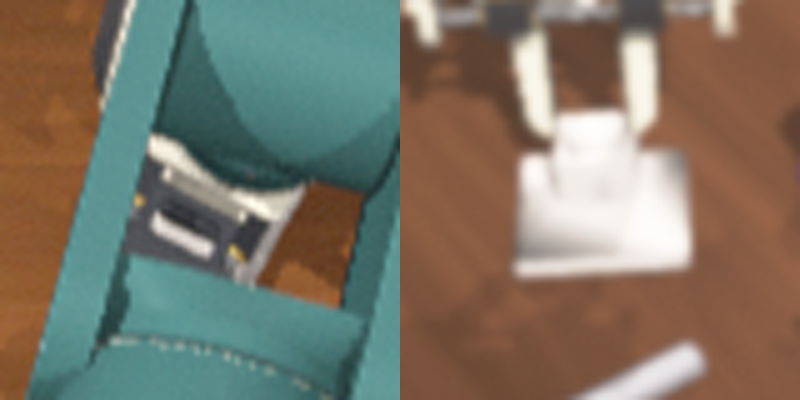

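```bash
python3 - <<'E'
from h import *
o=get_obs();m=R.from_quat(o["ee_rot"]).as_matrix();t=o["tool_pos"];print(t,o["gripper_width"])
for back_ in(0,19,60):
    X=np.array([t+m[:,1]*s-m[:,2]*back_ for s in(-28,0,28)])
    print(back_,((proj(P["scene"],X)-[230,155]+.5)*5).round().tolist())
E
```

```text
[ 628.52190757 -157.66272592   37.25533425] 43.85922872766193
0 [[243.0, 168.0], [197.0, 170.0], [152.0, 172.0]]
19 [[240.0, 143.0], [194.0, 145.0], [148.0, 147.0]]
60 [[235.0, 88.0], [188.0, 90.0], [141.0, 92.0]]
```

```bash
python3 - <<'E'
from h import *
X=np.array([192.84,-646.66,184.0]);m=R.from_quat([.98952,.14439,0,0]).as_matrix()
for b in(0,19,27,60): print(b,proj(P["scene"],np.array([X+m[:,1]*s-m[:,2]*b for s in(-50,50)])).round(1).tolist())
a=cv2.resize(cv2.imread("pics/scene0.png")[0:80,260:340],(400,400),interpolation=cv2.INTER_CUBIC)
# current
b=cv2.resize(cv2.imread("pics/scene4.png")[135:215,230:310],(400,400),interpolation=cv2.INTER_CUBIC)
cv2.imwrite("pics/c5.png",np.hstack([a,b]))
E
```

```text
0 [[310.9, 67.6], [292.8, 62.3]]
19 [[310.8, 62.9], [292.6, 57.8]]
27 [[310.8, 61.0], [292.5, 55.8]]
60 [[310.7, 52.6], [292.1, 47.6]]
```

View pics/c5.png

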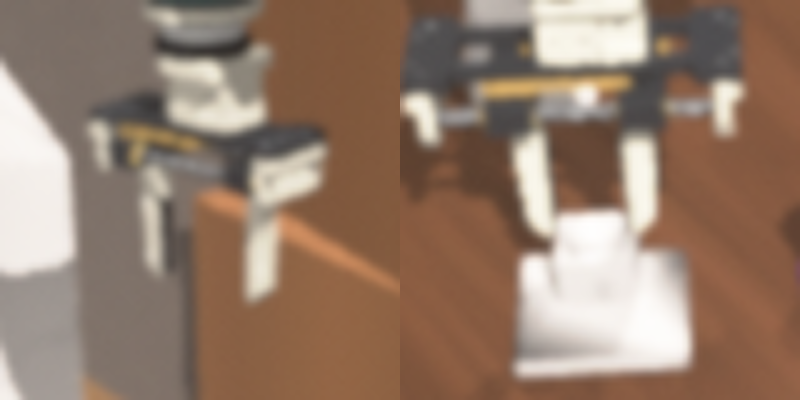

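The cause is now visible. In both pictures the fingertips sit about 7 px higher than the reported TCP projects: seen at (311.6,60) against predicted (310.9,67.6), and seen near y=182 against 189. The real tips are therefore about 26 mm above the reported TCP, and they closed just above the collar. The horizontal positions check out, so I'll open, go about 26 mm lower and close again, watching the force.

```bash
python3 -m inch '1 -1.5 0 0 0 0; 1 -1.5 0 0 0 0; 1 -1.5 0 0 0 0; 1 -1.5 0 0 0 0; 1 -1.5 0 0 0 0' 75|sed -n '2p;4,5p'
python3 -m inch '0 0 6 0 0 0; 0 0 12 0 0 0; 0 0 18 0 0 0; 0 0 22 0 0 0; 0 0 24 0 0 0'|sed -n '2p;4,5p'
python3 -c "from h import *; go(627.7,-155.6,11,-.521)"
```

```text
tool_pos: [627.7, -156.1, 37.3]
contact_force: [-0.6, 0.5, 0.6]
gripper_width: 75.0
tool_pos: [627.6, -156.0, 12.9]
contact_force: [-0.4, -0.1, 0.4]
gripper_width: 74.9
t 28.62 pos [ 627.6 -156.    12.9] d [ 0.4 -0.1  1.9] rv [-0.     0.    -0.005] rows 0.0 j [-0.28  0.15  1.69  0.    1.3   0.24]
```

```bash
python3 -m inch '0 0 1.5 0 0 -0.003; 0 0 1.5 0 0 -0.003; 0 0 1.5 0 0 -0.003; 0 0 1.5 0 0 -0.003; 0 0 1.5 0 0 -0.003' 38|sed -n '2p;4,6p'
python3 -m inch '0 0 0 0 0 0; 0 0 0 0 0 0'|sed -n '2,6p'
python3 ck.py 5; python3 -c "from h import *; go(627.8,-155.6,230,-.213)"
```

```text
tool_pos: [627.9, -156.1, 12.0]
contact_force: [1.3, -0.7, 1.5]
gripper_width: 47.8
finger_force: 30.0
tool_pos: [627.9, -156.1, 12.0]
ee_rot: [0.866, 0.5, 0.0, 0.0]
contact_force: [2.0, -0.5, 1.3]
gripper_width: 47.7
finger_force: 30.0
t 29.6 pos [ 627.9 -156.1   12. ] d [ 4.00e-01 -2.00e-01 -2.18e+02] rv [ 0.001  0.    -0.309] rows 3.5 j [-0.28  0.15  1.69 -0.    1.3   0.24]
```

```bash
python3 -m inch '0 0 -4 0 0 0; 0 0 -15 0 0 0; 0 0 -35 0 0 0; 0 0 -65 0 0 0; 0 0 -95 0 0 0'|sed -n '2p;4,6p'
python3 -m inch '0 0 -30 0 0 -0.06; 0 0 -58 0 0 -0.15; 0 0 -78 0 0 -0.24; 0 0 -85 0 0 -0.3; 0 0 -85 0 0 -0.309'|sed -n '2p;4,6p'
python3 -m inch '0 0 0 0 0 0; 0 0 0 0 0 0' >/dev/null
python3 -c "from h import *; go(597.4,178.3,190,-.213)"
```

```text
tool_pos: [627.7, -156.0, 109.0]
contact_force: [0.1, 0.6, -8.7]
gripper_width: 47.7
finger_force: 30.0
tool_pos: [627.9, -156.1, 193.5]
contact_force: [-0.6, -0.1, -8.4]
gripper_width: 48.2
finger_force: 30.0
t 31.1 pos [ 627.5 -156.   191.3] d [ 320.2 -100.5    1.4] rv [-0.001 -0.    -0.001] rows 5.4 j [-0.28  0.05  1.5  -0.    1.59 -0.07]
```

```bash
python3 -m inch '15 -5 0 0 0 0; 45 -14 0 0 0 0; 85 -27 0 0 0 0; 130 -41 0 0 0 0; 175 -55 0 0 0 0'|sed -n '2p;4,6p'
python3 -m inch '45 -14 0 0 0 0; 85 -27 0 0 0 0; 120 -38 0 0 0 0; 140 -44 0 0 0 0; 145 -45.5 0 0 0 0'|sed -n '2p;4,6p'
python3 -m inch '0 0 0 0 0 0; 0 0 0 0 0 0' >/dev/null
python3 -c "from h import *; go(597.4,178.3,163,-.213)"
```

```text
tool_pos: [610.4, 28.7, 191.7]
contact_force: [1.4, -0.5, -8.9]
gripper_width: 47.4
finger_force: 30.0
tool_pos: [596.9, 179.2, 191.6]
contact_force: [-0.1, -0.4, -8.5]
gripper_width: 47.7
finger_force: 30.0
t 32.6 pos [597.4 177.1 191.7] d [ 1.2 -0.3 28.7] rv [-0.     0.    -0.001] rows 0.5 j [ 0.25  0.    1.55 -0.    1.59  0.46]
```

```bash
python3 -m inch '1.2 -0.3 6 0 0 0; 1.2 -0.3 14 0 0 0; 1.2 -0.3 22 0 0 0; 1.2 -0.3 27 0 0 0; 1.2 -0.3 29 0 0 0'|sed -n '2p;4p'
python3 -m inch '0 0 1.2 0 0 0; 0 0 2.4 0 0 0; 0 0 3.6 0 0 0; 0 0 4.6 0 0 0; 0 0 5.2 0 0 0'|sed -n '2p;4p'
python3 -c "from h import *; go(597.4,178.3,154,-.213)"
```

```text
tool_pos: [597.1, 179.2, 162.2]
contact_force: [-0.5, 0.2, -7.4]
tool_pos: [597.3, 179.2, 157.5]
contact_force: [-0.0, 0.5, -7.5]
t 33.85 pos [597.3 179.2 157.5] d [-0.9  0.3  3.5] rv [-0.    -0.    -0.001] rows 0.1 j [0.25 0.01 1.59 0.   1.54 0.46]
```

```bash
python3 -m inch '-0.4 0.1 0.5 0 0 0; -0.8 0.2 1 0 0 0; -0.8 0.2 1.5 0 0 0; -0.8 0.2 2 0 0 0; -0.8 0.2 2.5 0 0 0'|sed -n '2p;4p'
python3 -m inch '0 0 0.4 0 0 0; 0 0 0.8 0 0 0; 0 0 1.2 0 0 0; 0 0 1.2 0 0 0'|sed -n '2p;4p'
```

```text
tool_pos: [597.3, 178.4, 155.0]
contact_force: [-0.1, -0.1, -8.8]
tool_pos: [597.3, 178.4, 154.0]
contact_force: [-0.6, 0.2, -7.1]
```

```bash
python3 -m inch '0 0 0.3 0 0 0; 0 0 0.6 0 0 0; 0 0 0.8 0 0 0; 0 0 0.8 0 0 0'|sed -n '2p;4p'
```

```text
tool_pos: [597.4, 178.5, 153.9]
contact_force: [-4.0, -1.4, 5.5]
```

Contact was soft and the weight has transferred. I'll release, back off and inspect.

```bash
python3 -m inch '0 0 -0.3 0 0 0; 0 0 -0.4 0 0 0'|sed -n '2p;4p'
python3 -m inch '0 0 0 0 0 0; 0 0 0 0 0 0; 0 0 0 0 0 0; 0 0 0 0 0 0' 80|sed -n '2p;4,5p'
python3 -m inch '0 0 -20 0 0 0; 0 0 -50 0 0 0; 0 0 -80 0 0 0; 0 0 -100 0 0 0; 0 0 -105 0 0 0'|sed -n '1,2p'
python3 -m inch '-60 0 0 0 0 0; -115 0 0 0 0 0; -170 0 0 0 0 0; -230 0 0 0 0 0; -230 0 0 0 0 0' 80|sed -n '1,2p'
python3 ck.py 6; python3 - <<'E'
from ov import *
overlay(6,[(sq(120,30),0,(0,160,0)),(sq(104,10),142,(0,0,255)),(sq(48,62),142,(255,0,0)),(ci(43,62),142,(255,0,0))],{"top":(210,150,100,100),"scene":(295,150,100,100)},"pics/c6o.png")
im={n:cv2.imread(f"pics/{n}6.png")[:,:,::-1] for n in P}
for n in im: print(n,fit("roof",[*Q[n][:2],142,Q[n][3]],{n:im[n]},"xyt",3)[0].round(3),fit("finial",[396,273.5,0,0],{n:im[n]},"xy")[0].round(2))
go(396,273.4,90,-.213)
E
```

```text
tool_pos: [597.4, 178.5, 153.9]
contact_force: [-3.6, -0.3, 5.4]
tool_pos: [597.3, 178.4, 153.3]
contact_force: [0.3, -0.1, 0.4]
gripper_width: 78.9
time: 36.85
tool_pos: [597.6, 178.5, 260.2]
time: 37.48
tool_pos: [547.6, -49.5, 257.8]
scene [ 5.97470e+02  1.81211e+02  1.42000e+02 -1.76000e-01] [395.25 273.12   0.     0.  ]
top [ 5.86369e+02  1.65059e+02  1.42000e+02 -4.10000e-02] [396.37 274.27   0.     0.  ]
t 37.58 pos [548.4 -46.6 257.9] d [ 280.1 -216.9  168.1] rv [-0.001 -0.    -0.002] rows 6.3 j [-0.13 -0.17  1.6   0.    1.71  0.08]
```

View pics/c6o.png

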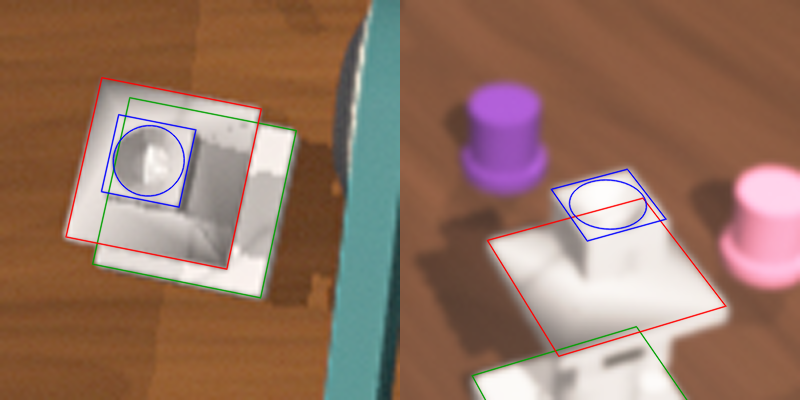

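The roof's eaves (66–262, 78–269 in the top view) and cup match the ideal outline within about 1 mm, and it is square. Next is the finial at (396, 273.4). To put the real tips at about 21 mm, the reported z must be about -5.

```bash
python3 -m inch '30 -23 0 0 0 0; 75 -58 0 0 0 0; 120 -93 0 0 0 0; 165 -128 0 0 0 0; 205 -159 0 0 0 0'|sed -n 2p
python3 -m inch '35 -27 0 0 0 0; 60 -47 20 0 0 0; 75 -58 60 0 0 0; 75 -58 100 0 0 0; 75 -58 130 0 0 0' 70|sed -n 2p
python3 -m inch '0 0 0 0 0 0; 0 0 0 0 0 0' |sed -n 2p
python3 -c "from h import *; go(396,273.5,60,-.213)"
```

```text
tool_pos: [435.0, 190.5, 258.2]
tool_pos: [394.4, 274.5, 126.2]
tool_pos: [395.9, 274.0, 129.7]
t 39.08 pos [395.9 274.  129.7] d [-0.5  0.2 69.7] rv [ 0.001 -0.001  0.   ] rows 1.1 j [ 0.55 -0.3   1.92  0.    1.52  0.76]
```

```bash
python3 -m inch '-0.3 0 25 0 0 0; -0.3 0 55 0 0 0; -0.3 0 85 0 0 0; -0.3 0 105 0 0 0; -0.3 0 115 0 0 0'|sed -n '2p;4,5p'
python3 -m inch '0 0 6 0 0 0; 0 0 12 0 0 0; 0 0 17 0 0 0; 0 0 19.5 0 0 0; 0 0 19.5 0 0 0'|sed -n '2p;4p'
python3 -c "from h import *; go(396,273.5,-5,-.213)"
```

```text
tool_pos: [395.9, 273.2, 13.4]
contact_force: [0.8, 0.7, 0.9]
gripper_width: 69.9
tool_pos: [395.7, 272.9, -6.1]
contact_force: [0.2, -0.4, -0.3]
t 40.33 pos [395.7 272.9  -6.1] d [ 0.6  0.2 -1.1] rv [-0.  0. -0.] rows 0.0 j [ 0.55 -0.2   2.06 -0.    1.28  0.76]
```

```bash
python3 -m inch '0.6 0.2 -1.5 0 0 0; 0.6 0.2 -1.5 0 0 0'|sed -n '2p;4p'
python3 -m inch '0 0 0 0 0 0; 0 0 0 0 0 0; 0 0 0 0 0 0; 0 0 0 0 0 0; 0 0 0 0 0 0' 32|sed -n '2,6p'
python3 -m inch '0 0 0 0 0 0; 0 0 0 0 0 0' |sed -n '2,6p'
python3 ck.py 7
```

```text
tool_pos: [396.2, 273.6, -4.2]
contact_force: [-0.1, 0.4, -0.9]
tool_pos: [396.1, 273.5, -4.5]
ee_rot: [0.778, 0.628, 0.0, 0.0]
contact_force: [0.2, -0.1, 0.5]
gripper_width: 41.4
finger_force: 29.9
tool_pos: [396.1, 273.5, -4.6]
ee_rot: [0.778, 0.628, 0.0, 0.0]
contact_force: [0.3, 1.2, 0.5]
gripper_width: 41.3
finger_force: 29.9
```

```bash
python3 -m inch '0 0 -5 0 0 0; 0 0 -25 0 0 0; 0 0 -60 0 0 0; 0 0 -105 0 0 0; 0 0 -150 0 0 0'|sed -n '2p;4,6p'
python3 -m inch '0 0 -45 0 0 0; 0 0 -75 0 0 0; 0 0 -88 0 0 0; 0 0 -90 0 0 0; 0 0 -90 0 0 0'|sed -n '2p;4,6p'
python3 -c "from h import *; go(597.4,178.4,236,-.213)"
```

```text
tool_pos: [395.8, 273.3, 147.0]
contact_force: [0.1, 0.0, -1.7]
gripper_width: 41.1
finger_force: 29.9
tool_pos: [395.8, 273.3, 234.1]
contact_force: [0.1, 0.2, -2.0]
gripper_width: 41.1
finger_force: 29.9
t 42.8 pos [395.8 273.3 234.1] d [-50.  217.2  -2.1] rv [-0.001  0.001 -0.001] rows 3.6 j [ 0.55 -0.32  1.77  0.    1.7   0.76]
```

```bash
python3 -m inch '-4 15 0 0 0 0; -12 50 0 0 0 0; -22 95 0 0 0 0; -32 140 0 0 0 0; -41 180 0 0 0 0'|sed -n 2p
python3 -m inch '-6 24 0 0 0 0; -9 35 0 0 0 0; -9 37 0 0 0 0; -9 37 0 0 0 0; -9 37 0 0 0 0'|sed -n '2p;4,6p'
python3 -c "from h import *; go(597.4,178.4,206,-.213)"
```

```text
tool_pos: [565.2, 193.6, 234.3]
tool_pos: [597.0, 179.1, 235.8]
contact_force: [-0.3, 0.1, -1.1]
gripper_width: 41.4
finger_force: 29.9
t 44.05 pos [597.  179.1 235.8] d [-0.6  0.5 29.8] rv [ 0. -0.  0.] rows 0.5 j [ 0.25 -0.01  1.49  0.    1.66  0.46]
```

```bash
python3 -m inch '-0.6 0.5 6 0 0 0; -0.6 0.5 15 0 0 0; -0.6 0.5 24 0 0 0; -0.6 0.5 29 0 0 0; -0.6 0.5 30 0 0 0'|sed -n '2p;4p'
python3 -m inch '0 0 2.4 0 0 0; 0 0 4.8 0 0 0; 0 0 7.2 0 0 0; 0 0 9.6 0 0 0; 0 0 11 0 0 0'|sed -n '2p;4p'
python3 -c "from h import *; go(597.4,178.4,190,-.213)"
```

```text
tool_pos: [597.8, 177.9, 204.9]
contact_force: [0.3, 0.4, -1.9]
tool_pos: [597.9, 177.9, 194.2]
contact_force: [0.2, -0.1, -1.4]
t 45.3 pos [597.9 177.9 194.2] d [ 0.4 -0.6  4.2] rv [-0.     0.    -0.001] rows 0.1 j [ 0.25  0.    1.54 -0.    1.59  0.46]
```

```bash
python3 -m inch '0.4 -0.6 1 0 0 0; 0.4 -0.6 2 0 0 0; 0.4 -0.6 3 0 0 0; 0.4 -0.6 4 0 0 0; 0.4 -0.6 5 0 0 0'|sed -n '2p;4p'
python3 -m inch '0 0 0.5 0 0 0; 0 0 1 0 0 0; 0 0 1.5 0 0 0; 0 0 1.5 0 0 0'|sed -n '2p;4p'
```

```text
tool_pos: [597.4, 178.5, 189.4]
contact_force: [1.0, -0.5, -2.5]
tool_pos: [597.4, 178.5, 187.9]
contact_force: [0.2, 0.8, -2.7]
```

```bash
python3 -m inch '0 0 0.4 0 0 0; 0 0 0.8 0 0 0; 0 0 1.2 0 0 0; 0 0 1.6 0 0 0; 0 0 1.6 0 0 0'|sed -n '2p;4p'
python3 -m inch '0 0 0.3 0 0 0; 0 0 0.6 0 0 0; 0 0 0.6 0 0 0'|sed -n '2p;4p'
```

```text
tool_pos: [597.4, 178.5, 186.3]
contact_force: [0.1, -0.6, -1.9]
tool_pos: [597.4, 178.5, 185.7]
contact_force: [0.5, -0.1, -2.3]
```

```bash
python3 -m inch '0 0 0.3 0 0 0; 0 0 0.6 0 0 0; 0 0 0.6 0 0 0'|sed -n '2p;4p'
python3 -m inch '0 0 0.2 0 0 0; 0 0 0.4 0 0 0; 0 0 0.4 0 0 0'|sed -n '2p;4p'
```

```text
tool_pos: [597.5, 178.5, 185.4]
contact_force: [-0.3, -0.0, 1.0]
tool_pos: [597.5, 178.5, 185.4]
contact_force: [-1.2, -1.3, 6.0]
```

It seated at reported z 185.4, exactly the predicted height. Releasing and checking.

```bash
python3 -m inch '0 0 -0.3 0 0 0; 0 0 -0.3 0 0 0'|sed -n '4p'
python3 -m inch '0 0 0 0 0 0; 0 0 0 0 0 0; 0 0 0 0 0 0; 0 0 0 0 0 0' 75|sed -n '2p;4,5p'
python3 -m inch '0 0 -15 0 0 0; 0 0 -40 0 0 0; 0 0 -70 0 0 0; 0 0 -90 0 0 0; 0 0 -100 0 0 0'|sed -n '1,2p'
python3 -m inch '-50 0 0 0 0 0; -105 0 0 0 0 0; -160 0 0 0 0 0; -210 0 0 0 0 0; -230 0 0 0 0 0'|sed -n '1,2p'
python3 -m inch '0 0 0 0 0 0; 0 0 0 0 0 0'|sed -n '1,2p'
python3 ck.py 8; python3 - <<'E'
from ov import *
overlay(8,[(sq(104,10),142,(0,0,255)),(ci(42,46),190,(255,0,0)),(ci(4,67),190,(0,200,0))],{"top":(210,150,100,100),"scene":(295,150,100,140)},"pics/x.png")
a=cv2.imread("pics/top8.png")[150:250,210:310];b=cv2.imread("pics/scene8.png")[130:280,230:430]
overlay(8,[(sq(104,10),142,(0,0,255)),(ci(42,46),190,(255,0,0)),(ci(4,67),190,(0,200,0))],{"top":(210,140,100,130),"scene":(295,140,100,130)},"pics/c8o.png")
E
```

```text
contact_force: [-1.6, -1.0, 5.1]
tool_pos: [597.4, 178.5, 184.9]
contact_force: [0.4, 0.1, 0.3]
gripper_width: 73.6
time: 49.55
tool_pos: [597.6, 178.5, 286.6]
time: 50.18
tool_pos: [548.0, -48.3, 284.8]
time: 50.42
tool_pos: [548.9, -45.4, 284.8]Traceback (most recent call last):
  File "<stdin>", line 2, in <module>
  File "ov.py", line 14, in overlay
    cv2.imwrite(out,np.hstack(res))
                    ~~~~~~~~~^^^^^
    return _nx.concatenate(arrs, 1, dtype=dtype, casting=casting)
           ~~~~~~~~~~~~~~~^^^^^^^^^^^^^^^^^^^^^^^^^^^^^^^^^^^^^^^
ValueError: all the input array dimensions except for the concatenation axis must match exactly, but along dimension 0, the array at index 0 has size 400 and the array at index 1 has size 560
```

View pics/scene8.png

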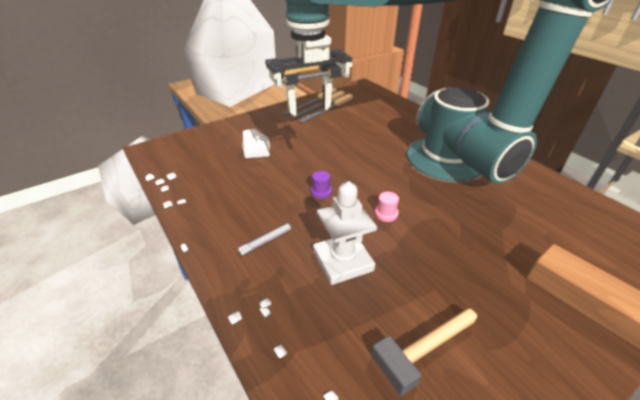

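The lantern stands complete at (347,185–280), with the finial upright at (348,195). The hammer, chisel, offcut and look-alikes have not moved. I'll do one last enlarged check.

```bash
python3 - <<'E'
from ov import *
overlay(8,[(sq(104,10),142,(0,0,255)),(ci(42,46),190,(255,0,0)),(ci(4,67),190,(0,200,0))],{"top":(210,140,100,145),"scene":(295,150,100,145)},"pics/c8o.png")
E
```

```text
(no output)
```

View pics/c8o.png

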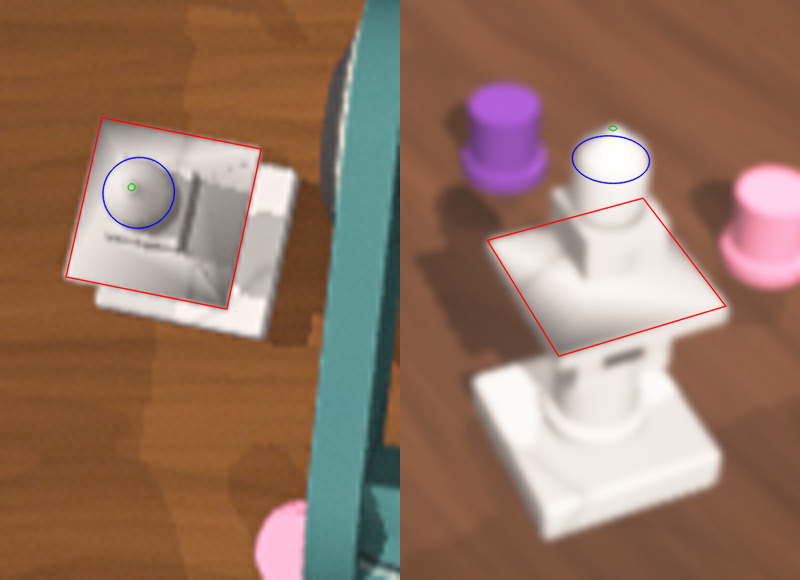

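The finial (tip at (137,187) in the top view) and the roof match their ideal outlines within about 1–2 mm. The finial is seated and the gripper is clear, so I'm handing in.

```bash
python3 -c "from workcell import *; print(job_done())"
```

```text
the job is handed in; nothing more can be done
None
```

The lantern is assembled on the plinth (post, lamp house, roof, finial), each piece centred and square to about 1–2 mm by the camera overlays and set down gently; the first roof grasp closed above the collar and was redone lower, nothing else was moved, everything is released, and the job was handed in at about 50 s of 112 s.

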